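# Lock the bayonet lid onto the electric cooker

## Task

Close the small electric cooker: take its own lid, the one with the straight bar grip and two side tabs, set it into the cooker's open top and twist it clockwise (seen from above) until it is locked tight, with its bar in line with the cooker's two side handles. Leave the saucepan lid with the round knob where it lies.

Things in the scene. Friction and masses are not known exactly. Their poses are not given: they have to be found in the camera images.
- bar_lid: The cooker's steel lid, 92 mm across, 18 mm thick, 0.15 kg; origin: centre of its underside, z up. A black bar grip, 16 mm thick, 80 mm long, flat upright sides, runs along its y axis over the middle, top at z = 64 mm: grip it there, firmly (40 N). Two 20 mm wide tabs stick out at +y and -y, in line with the bar, to 60 mm from centre, at z = 4 to 10 mm. The same after a half turn.
- cooker: Round electric cooker, fixed: steel body 152 mm across, rim at z = 100 mm, inner radius 68 mm. Origin: centre of its underside, z up; control panel at -x, two black side handles at +y and -y, 98 mm from centre. Two inward lugs over the handle line (inner radius 49 mm, top 104 to 109 mm) catch the lid's tabs; a ramp leads in under each from its anticlockwise side, a stop ends its clockwise side.
- seat (a point): Centre of the cooker's springy seal ring, 90 mm above its underside, axes as the cooker; the lid's underside lands here. The lid drops in only with its bar 45 to 140 degrees anticlockwise (from above) of the handle line (60 is good), within 5 mm of centre. Turned clockwise, ramps press it 3.5 mm down (5 N, up to 0.5 N m) from 38 to 12 degrees; level from there to the stop at 0; friction keeps it.
- knob_lid: A plain saucepan lid of the same disc size, without tabs, with a round black knob 38 mm across, top at 53 mm. Not needed; stays where it lies. (A tall cabinet fills the space behind the right half of the worktop, x over 0.6 m for y under 0: keep the arm clear of it.) Origin at the centre of its underside, z up.

How it is judged:
At the end, for the whole second after the job is handed in: The bar lid lies level in the cooker's top, centred within 12 mm, its bar within 11 degrees of the line through the side handles, pressed down by the lugs (underside at most 88.2 mm above the cooker's underside, against 90 mm unlocked), at rest; the knob lid is within 30 mm of where it lay (horizontal distance between bar_lid and cooker below 0.012 m and z of bar_lid in the frame of cooker between 0.08 and 0.0882 m and angle between the y axis of bar_lid and the y axis of cooker, either way round below 0.2 rad and angle between bar_lid's own z axis and vertical below 0.09 rad and linear speed of bar_lid below 0.02 m/s and distance of knob_lid from where it was at the start of the episode below 0.03 m); the robot touches nothing.
It fails at once if the knob lid is moved more than 30 mm (distance of knob_lid from where it was at the start of the episode above 0.03 m).
It also fails if it takes over 48 s, if anything falls off the work surface, if the arm or the gripper's body presses on something with over 40 N, if the wrist force passes 120 N, or if a joint passes its speed limit or range.

## Robot

A 6-joint arm with a two-finger parallel gripper is mounted at the origin on a cart in front of the work surface, level with it; the furniture and walls round the work are solid. World frame = base frame: x ahead of the robot, y to its left, z up, the work surface at z = 0. Lengths are in m, angles in rad, forces in N, time in s.
With the tool pointing down it reaches from about 0.35 to 0.925 m from the base axis. Payload 6.4 kg.
Tool frame: the origin (TCP) lies midway between the tips of the shut fingers; the grasp point (between the pads) lies 19 mm behind it; z points along the fingers, y is the line along which they close (so a half turn about z gives the same grasp; the last joint's range is limited). The gripper opens to 94 mm and grips with 3 to 60 N. Pads are 16 mm wide; open, the fingers measure 119 mm over their backs; the gripper's body (75 mm by 177 mm) begins 78 mm behind the grasp point.
Start: joints at [-1.48, 0.245, 1.558, -0, 1.339, -0.174], TCP at [0.17, -0.627, 0.205] pointing down, gripper open.
Joint ranges: [-3.13, 3.13], [-1.02, 2.26], [0.13, 2.54], [-0.95, 4.09], [0.21, 2.88], [-2.74, 2.74]. Speed limits (rad/s): [2.57, 2.57, 3.14, 3.14, 3.14, 3.14].

## Interface

Orientations are given as [roll, pitch, yaw] about the fixed x, y, z axes, in that order (R = Rz(yaw) Ry(pitch) Rx(roll)).
In Python, from bench import robot gives the robot as it stands. The module is installed in compiled form; this text tells all that it offers.
- The arm moves only by the shell command python3 -m crank 'ROWS' [FORCE]. ROWS is a JSON object whose one key "motion" holds a list of rows, each an object with "dp": the shift along the tool's x, y, z in cm, a list of three; "twist": the turn, a rotation vector about the tool's x, y, z in degrees, a list of three; "claw": the opening, from 0 (shut) to 1 (fully open). A call has 1 to 20 rows; each row is the pose to reach, as a shift and turn from the pose commanded when the call began, along the tool's axes at that moment; what a row does not reach only later rows make up. A row lasts 1/10 s, in which the tool goes at most 50 mm and 8.59 degrees, less where a joint would pass 70% of its speed; a pose out of reach is approached as far as the arm can. A call with a gripper value outside its range is refused whole. The fingers move at their own pace and stop on an object; FORCE is the grip in N (left out, the last holds). Time passes only in rows, so rows that repeat a pose let the fingers close. It gives the time, the measured TCP pose, the force, the opening and the grip force at its end, in the units of the state.
- robot.get_state(): the state, without advancing time (a new reading comes with each control period).
- robot.grab_frame(name): name is "side" or "top" or "wrist"; returns a dict with "pixels" (400x640x3 uint8, blue, green, red), "depth" (400x640 float32, m along the optical axis (not along the pixel's ray), 0 where there is no reading), "fx", "fy", "cx", "cy" (pixels), "k1" (the pictures are not rectified: a ray, as slopes to the right and down, at radius r is drawn at 1 + k1 r^2 times it, then the intrinsics apply), "rvec" (rotation vector, rad) and "tvec" (3), from world to camera coordinates, as OpenCV has them. Camera axes: x right, y down, z forward; pixel columns grow to the right and rows downward; lengths in m; the calibration is good to about 2 mm. A picture is of the moment at which its call begins.
- robot.sign_off(): hands the job in; it is judged then, once.
The state is a dict: "time": time; "joints": joint angles; "joint_velocities": joint speeds; "effort": joint torques, N m; "tcp_pos": TCP position; "tcp_rot": TCP orientation; "contact_force": force on the tool from outside, world axes, zero at the start; "moment": the same for the moment, N m; "opening": finger opening in m; "grip_force": force on a finger pad.
Only numpy, scipy, OpenCV 4.12 (cv2) and the standard library are available. Lean on these libraries where they do the work, as an engineer would, in place of code of your own. Each camera call takes 0.05 s, during which the arm holds its last target. There are 200 camera calls.

## Working session

There is one attempt and no reset: what is moved stays moved. The work goes in short steps, Python scripts to look and compute and a shell command to move; the robot and the scene stay as the last step left them, time stands still between calls to the robot, and variables do not carry over. Pictures are saved under pics/ and viewed, at most 10 in all, crops included, and the job is handed in when it is done.

```bash
mkdir -p pics; cat > h.py <<'E'
import numpy as np, cv2, pickle
from bench import robot
from scipy.spatial.transform import Rotation as R
def snap(n,tag):
    f=robot.grab_frame(n); cv2.imwrite(f'pics/{tag}.png',f['pixels']); pickle.dump(f,open(f'{tag}.pkl','wb')); return f
def cloud(f):
    v,u=np.mgrid[0:400,0:640]; x=(u-f['cx'])/f['fx']; y=(v-f['cy'])/f['fy']
    xd,yd=x.copy(),y.copy()
    for _ in range(10):
        s=1+f['k1']*(x*x+y*y); x,y=xd/s,yd/s
    d=f['depth']; P=np.stack([x*d,y*d,d],-1)
    Rm=cv2.Rodrigues(np.array(f['rvec'],float))[0]
    W=(P-np.array(f['tvec']).reshape(3))@Rm
    W[d<=0]=np.nan; return W
E
python3 - <<'E'
from h import *
f=snap('top','top0'); g=snap('side','side0')
print(robot.get_state())
cv2.imwrite('pics/both.png',cv2.resize(np.vstack([f['pixels'],g['pixels']]),(480,600)))
for q in(f,g):print(q['rvec'],q['tvec'],q['k1'],q['fx'])
E
```

```text
{'time': 0.1, 'joints': array([-1.48009051e+00,  2.45713981e-01,  1.55883161e+00,  2.19444867e-05,
        1.33868084e+00, -1.74081841e-01]), 'joint_velocities': array([ 0.00086141, -0.00204453, -0.00358125,  0.0012861 ,  0.00138807,
        0.00115639]), 'effort': array([ 1.27822594e-03, -4.16908121e+01, -3.15528131e+01,  6.86700968e-02,
        3.09819868e-02, -5.41387453e-05]), 'tcp_pos': array([ 0.17008406, -0.62682647,  0.20450742]), 'tcp_rot': array([-3.13998727e+00, -3.04001691e-04,  2.64782349e-01]), 'contact_force': array([-0.16345887, -0.0355935 , -0.10033063]), 'moment': array([-0.01341412, -0.04779156, -0.05879313]), 'grip_force': 0.0, 'opening': 0.09394038599289041}
[ 2.203008   -2.14747673  0.10220443] [0.00147158 0.53364385 0.87768345] 0.01330009077021265 404.96481033551146
[ 0.05120756  2.62465836 -1.66238   ] [0.51479336 0.08379649 1.27879846] -0.01599888187558826 449.69712308712076
```

View pics/top0.png

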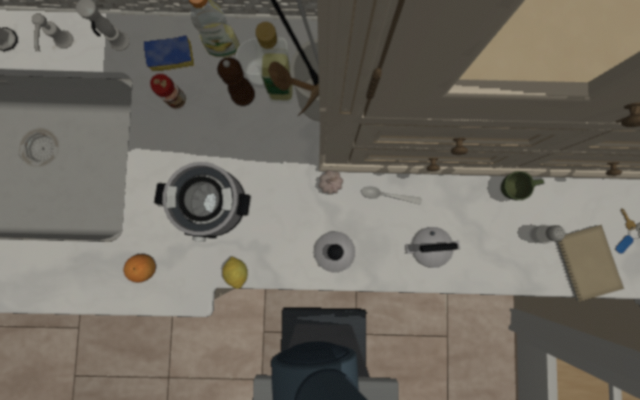

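View pics/side0.png

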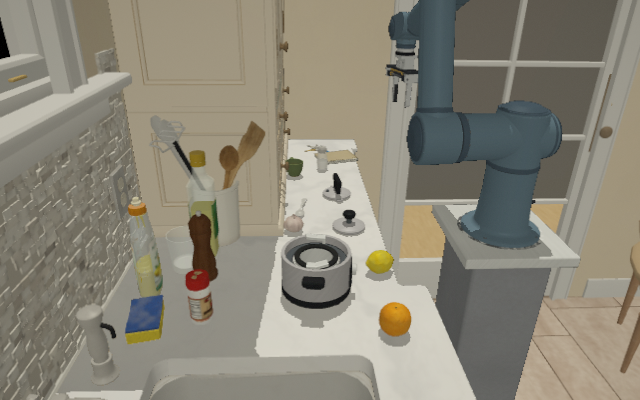

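The top view shows the cooker at about (204,201), with its handles near (162,194) and (244,205). The knob lid is at (334,251), and the bar lid is at (433,247) with its bar running left-right. The side view agrees with this layout. Next I'll measure from the depth images.

```bash
python3 - <<'E'
from h import *
f=pickle.load(open('top0.pkl','rb'));W=cloud(f);g=f['pixels'].max(-1)
v,u=np.mgrid[0:400,0:640]
def reg(u0,u1,v0,v1):return (u>=u0)&(u<u1)&(v>=v0)&(v<v1)
def line(m,n):
    p=W[m]; c=np.median(p,0); 
    (r,s,a)=cv2.minAreaRect(p[:,:2].astype(np.float32)); d=np.linalg.svd(p[:,:2]-p[:,:2].mean(0))[2][0]
    print(n,m.sum(),'rect',np.round(r,4),np.round(s,4),'dir',np.degrees(np.arctan2(d[1],d[0])),'z',np.round(np.percentile(p[:,2],[5,50,95]),4))
def circ(m,n):
    p=W[m][:,:2].astype(np.float32); c,r=cv2.minEnclosingCircle(p);print(n,m.sum(),np.round(c,4),r,p.mean(0), 'z',np.median(W[m][:,2]))
z=W[...,2]
B=reg(400,465,220,275)
line(B&(z>.045)&(z<.075),'bar'); circ(B&(z>.01)&(z<.03),'disc')
K=reg(310,360,228,276); circ(K&(z>.01)&(z<.03),'kdisc'); circ(K&(z>.04),'knob')
C=reg(150,260,155,245)
circ(C&(z>.092)&(z<.12),'rim'); 
for a in(reg(150,182,170,215),reg(228,262,185,220)): line(a&(g<60)&(z>.03),'handle')
print(np.nanmedian(z[reg(270,300,200,230)]))
c=f['pixels']
cv2.imwrite('pics/c1.png',np.hstack([cv2.resize(c[155:245,150:260],None,fx=4,fy=4,interpolation=2),cv2.resize(c[215:280,395:470],(400,360),interpolation=2)])[:, :800])
np.set_printoptions(linewidth=200)
ring=C&(z>.095)&(z<.115);print(W[ring][:,:2].min(0),W[ring][:,:2].max(0))
E
```

```text
bar 296 rect [ 0.4453 -0.2305] [0.0159 0.0809] dir -84.21717814495076 z [0.0558 0.0628 0.0655]
disc 1067 [ 0.4439 -0.2305] 0.060410209000110626 [ 0.44557118 -0.22731464] z 0.015389296989612243
kdisc 1041 [ 0.4294 -0.0103] 0.04570601508021355 [ 0.42942587 -0.00985762] z 0.015498134945120536
knob 225 [ 0.4295 -0.0102] 0.018325988203287125 [ 0.4293595  -0.01009663] z 0.0506066701839536
rim 1464 [0.5336 0.2613] 0.08358047902584076 [0.53245956 0.26861948] z 0.10070520639021646
handle 351 rect [0.5404 0.3377] [0.0821 0.0565] dir -148.61828228319735 z [0.0798 0.086  0.0916]
handle 247 rect [0.5351 0.1896] [0.0678 0.0384] dir 179.30558765696054 z [0.0827 0.087  0.0898]
0.0003518076392165406
[0.45761336 0.19411848] [0.60768434 0.34371332]
```

View pics/c1.png

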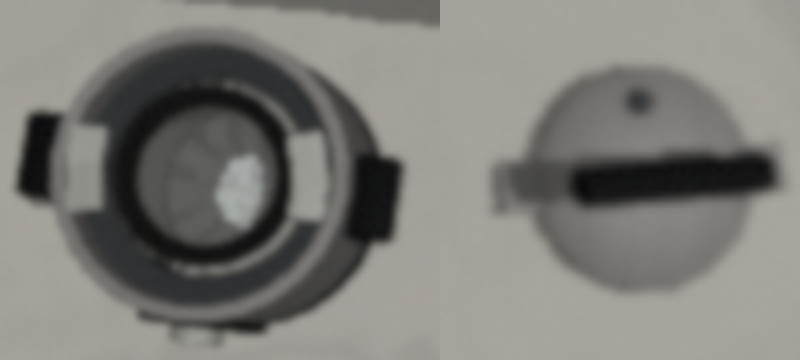

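The crop shows the handles at crop (40,155) and (377,198), which is image (160,194) and (244,204). The lugs at crop (85,168) and (308,175) sit on the same line, and the lid's bar and tabs are clear. Next I'll refine the handle line and cooker centre, and work out the wrist motion.

```bash
python3 - <<'E'
from h import *
from scipy.optimize import least_squares
f=pickle.load(open('top0.pkl','rb'));W=cloud(f);g=f['pixels'].max(-1)
v,u=np.mgrid[0:400,0:640];z=W[...,2]
C=(u>150)&(u<260)&(v>155)&(v<245)
p=W[C&(z>.095)&(z<.103)][:,:2]
s=least_squares(lambda q:np.hypot(*(p-q[:2]).T)-q[2],[.533,.269,.07],loss='soft_l1',f_scale=.002);print('rim',s.x,len(p))
c=s.x[:2]
L=W[C&(z>.1055)&(z<.115)]; r=np.hypot(*(L[:,:2]-c).T);L=L[(r<.075)]
A=L[L[:,1]>c[1]].mean(0);B=L[L[:,1]<c[1]].mean(0);print('lug',len(L),A,B,(A+B)/2,np.degrees(np.arctan2(*(A-B)[[1,0]])))
r=np.hypot(W[...,0]-c[0],W[...,1]-c[1])
H=W[C&(g<60)&(z>.07)&(z<.1)&(r>.078)&(r<.125)]
for q in(.085,):
  A=H[H[:,1]>c[1]];B=H[H[:,1]<c[1]];d=A.mean(0)-B.mean(0);print('handle',len(A),len(B),A.mean(0),B.mean(0),np.degrees(np.arctan2(d[1],d[0])))
# panel
P=W[C&(r>.077)&(r<.11)&(W[...,0]<c[0]-.06)&(z>.01)];print('panel',len(P),P.mean(0),np.degrees(np.arctan2(*(P.mean(0)[:2]-c)[::-1])))
st=robot.get_state();M=R.from_euler('xyz',st['tcp_rot']).as_matrix();print(np.round(M,3))
def rel(P):return np.round(M.T@(np.array(P)-st['tcp_pos'])*100,2)
print(rel([.445,-.2305,.205]),rel([.445,-.2305,.025]),rel([c[0],c[1],.3]))
E
```

```text
rim [0.53265853 0.2690274  0.07117077] 927
lug 179 [0.52569028 0.32529582 0.10729258] [0.54237483 0.21322519 0.10747185] [0.53403256 0.2692605  0.10738222] 98.46773020218232
handle 135 216 [0.54187214 0.35685331 0.08737867] [0.52191889 0.18388527 0.0867207 ] 83.41955947369995
panel 104 [0.45279449 0.27269726 0.06757502] 177.36902951729317
[[ 0.965  0.262 -0.   ]
 [ 0.262 -0.965  0.002]
 [ 0.    -0.002 -1.   ]]
[ 3.691e+01 -3.106e+01  1.000e-02] [ 36.9  -31.03  18.01] [ 58.44 -76.99  -9.41]
```

The handle direction is about 83.4°. The lug depth points include the ramps, which biases them anticlockwise. The bar is at 95.8°, so I need yaw +80.6° and will move above the lid.

```bash
python3 -m crank '{"motion":[{"dp":[36.9,-31.1,5],"twist":[0,0,-80.6],"claw":1},{"dp":[36.9,-31.1,5],"twist":[0,0,-80.6],"claw":1},{"dp":[36.9,-31.1,5],"twist":[0,0,-80.6],"claw":1},{"dp":[36.9,-31.1,5],"twist":[0,0,-80.6],"claw":1},{"dp":[36.9,-31.1,5],"twist":[0,0,-80.6],"claw":1},{"dp":[36.9,-31.1,5],"twist":[0,0,-80.6],"claw":1},{"dp":[36.9,-31.1,5],"twist":[0,0,-80.6],"claw":1},{"dp":[36.9,-31.1,5],"twist":[0,0,-80.6],"claw":1},{"dp":[36.9,-31.1,5],"twist":[0,0,-80.6],"claw":1},{"dp":[36.9,-31.1,5],"twist":[0,0,-80.6],"claw":1},{"dp":[36.9,-31.1,5],"twist":[0,0,-80.6],"claw":1},{"dp":[36.9,-31.1,5],"twist":[0,0,-80.6],"claw":1},{"dp":[36.9,-31.1,5],"twist":[0,0,-80.6],"claw":1},{"dp":[36.9,-31.1,5],"twist":[0,0,-80.6],"claw":1},{"dp":[36.9,-31.1,5],"twist":[0,0,-80.6],"claw":1},{"dp":[36.9,-31.1,5],"twist":[0,0,-80.6],"claw":1}]}'
python3 - <<'E'
from h import *
f=snap('wrist','w1');W=cloud(f);z=W[...,2];s=robot.get_state();print(s['joints'],s['contact_force'])
near=np.hypot(W[...,0]-.445,W[...,1]+.2305)<.07
for a,b in((.05,.07),(.01,.025)):
    p=W[near&(z>a)&(z<b)][:,:2].astype(np.float32);print(len(p),cv2.minAreaRect(p),p.mean(0), cv2.minEnclosingCircle(p))
E
```

```text
time: 1.7
tcp_pos: [0.4446, -0.2313, 0.1555]
tcp_rot: [3.142, 0.0, 1.67]
contact_force: [0.8, 0.6, 1.1]
opening: 0.094
grip_force: 0.0
[-7.06035326e-01 -5.57600047e-02  1.97633018e+00 -6.80063995e-06
  1.22093146e+00 -8.05648388e-01] [ 0.25935069 -0.08338287  0.11992293]
1248 ((0.4468879997730255, -0.23177820444107056), (0.015133176930248737, 0.0786861926317215), 6.068748950958252) [ 0.4469382  -0.22965625] ((0.44704902172088623, -0.23171567916870117), 0.03945022448897362)
3732 ((0.44800087809562683, -0.2309342920780182), (0.0932312086224556, 0.09006926417350769), 52.86914825439453) [ 0.4468766  -0.22758992] ((0.4464685320854187, -0.22498035430908203), 0.05228264257311821)
```

View pics/w1.png

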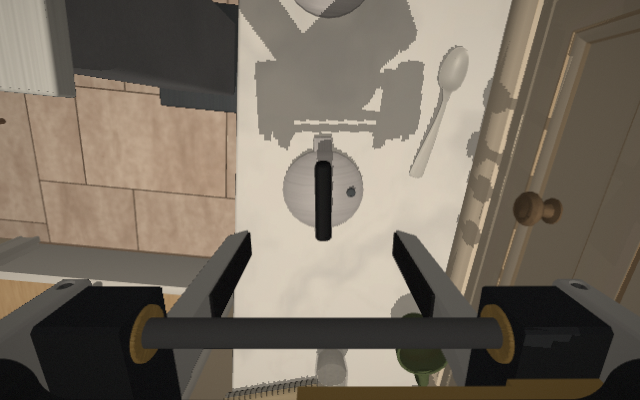

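The wrist view shows the bar vertical at column 323, rows 160–240. It is midway between the fingers and parallel to the pads. Descend and grip.

```bash
python3 -m crank '{"motion":[{"dp":[0,0.1,5],"twist":[0,0,0],"claw":1},{"dp":[0,0.1,9],"twist":[0,0,0],"claw":1},{"dp":[0,0.1,12.2],"twist":[0,0,0],"claw":1},{"dp":[0,0.1,12.2],"twist":[0,0,0],"claw":1},{"dp":[0,0.1,12.2],"twist":[0,0,0],"claw":1},{"dp":[0,0.1,12.2],"twist":[0,0,0],"claw":0},{"dp":[0,0.1,12.2],"twist":[0,0,0],"claw":0},{"dp":[0,0.1,12.2],"twist":[0,0,0],"claw":0},{"dp":[0,0.1,12.2],"twist":[0,0,0],"claw":0},{"dp":[0,0.1,12.2],"twist":[0,0,0],"claw":0},{"dp":[0,0.1,12.2],"twist":[0,0,0],"claw":0},{"dp":[0,0.1,12.2],"twist":[0,0,0],"claw":0},{"dp":[0,0.1,12.2],"twist":[0,0,0],"claw":0},{"dp":[0,0.1,12.2],"twist":[0,0,0],"claw":0},{"dp":[0,0.1,12.2],"twist":[0,0,0],"claw":0}]}' 40
```

```text
time: 3.25
tcp_pos: [0.4458, -0.2305, 0.0334]
tcp_rot: [-3.141, -0.0, 1.672]
contact_force: [1.2, -0.4, -0.7]
opening: 0.0178
grip_force: 0.0
```

```bash
python3 -m crank '{"motion":[{"dp":[0,0,0],"twist":[0,0,0],"claw":0},{"dp":[0,0,0],"twist":[0,0,0],"claw":0},{"dp":[0,0,0],"twist":[0,0,0],"claw":0},{"dp":[0,0,0],"twist":[0,0,0],"claw":0},{"dp":[0,0,-2],"twist":[0,0,0],"claw":0},{"dp":[0,0,-5],"twist":[0,0,0],"claw":0},{"dp":[0,0,-8],"twist":[0,0,0],"claw":0},{"dp":[0,0,-11],"twist":[0,0,0],"claw":0},{"dp":[0,0,-14],"twist":[0,0,0],"claw":0},{"dp":[0,0,-17],"twist":[0,0,0],"claw":0},{"dp":[0,0,-17],"twist":[0,0,0],"claw":0},{"dp":[0,0,-17],"twist":[0,0,0],"claw":0}]}' 40
python3 - <<'E'
from h import *
s=robot.get_state();M=R.from_euler('xyz',s['tcp_rot']).as_matrix()
print(s['joints'],s['grip_force'],s['opening'],M.T@(np.array([.5333,.2693,.203])-s['tcp_pos'])*100)
E
```

```text
time: 4.45
tcp_pos: [0.4457, -0.2304, 0.203]
tcp_rot: [3.142, 0.0, 1.672]
contact_force: [0.7, 0.8, -1.1]
opening: 0.0158
grip_force: 40.0
[-7.03435835e-01 -1.06527338e-01  1.93289128e+00  1.75098309e-05
  1.31516645e+00 -8.04182679e-01] 39.994935393333435 0.015785009876537755 [4.88372686e+01 1.37373715e+01 3.73348067e-03]
```

Gripped at 40 N. Carry to above the cooker with the bar about 70° anticlockwise of the handles.

```bash
python3 -m crank '{"motion":[{"dp":[2,0.6,0],"twist":[0,0,-3],"claw":0},{"dp":[5,1.5,0],"twist":[0,0,-7],"claw":0},{"dp":[8.5,2.5,0],"twist":[0,0,-11],"claw":0},{"dp":[12,3.5,0],"twist":[0,0,-15],"claw":0},{"dp":[15.5,4.5,0],"twist":[0,0,-19],"claw":0},{"dp":[19,5.5,0],"twist":[0,0,-23],"claw":0},{"dp":[22.5,6.4,0],"twist":[0,0,-27],"claw":0},{"dp":[26,7.4,0],"twist":[0,0,-31],"claw":0},{"dp":[29.5,8.4,0],"twist":[0,0,-35],"claw":0},{"dp":[33,9.3,0],"twist":[0,0,-39],"claw":0},{"dp":[36.5,10.3,0],"twist":[0,0,-43],"claw":0},{"dp":[40,11.3,0],"twist":[0,0,-47],"claw":0},{"dp":[43.5,12.3,0],"twist":[0,0,-51],"claw":0},{"dp":[46.5,13.1,0],"twist":[0,0,-55],"claw":0},{"dp":[48.1,13.5,0],"twist":[0,0,-57],"claw":0},{"dp":[48.8,13.7,0],"twist":[0,0,-57.6],"claw":0},{"dp":[48.8,13.7,0],"twist":[0,0,-57.6],"claw":0},{"dp":[48.8,13.7,0],"twist":[0,0,-57.6],"claw":0},{"dp":[48.8,13.7,0],"twist":[0,0,-57.6],"claw":0},{"dp":[48.8,13.7,0],"twist":[0,0,-57.6],"claw":0}]}'
python3 - <<'E'
from h import *
s=robot.get_state();print(s['joints'],s['grip_force'])
f=snap('top','top1');g=snap('side','side1');w=snap('wrist','w2')
a=cv2.resize(f['pixels'][130:270,130:290],(400,350),interpolation=2);b=cv2.resize(g['pixels'][100:310,230:430],(380,350),interpolation=2)
cv2.imwrite('pics/c2.png',np.hstack([a,b]))
W=cloud(w);z=W[...,2]
m=np.hypot(W[...,0]-.533,W[...,1]-.269)<.07
for a,b in((.215,.24),(.172,.2)):
    p=W[m&(z>a)&(z<b)][:,:2].astype(np.float32);print(len(p),len(p) and (cv2.minAreaRect(p),cv2.minEnclosingCircle(p)))
E
```

```text
time: 6.45
tcp_pos: [0.5332, 0.2679, 0.2036]
tcp_rot: [-3.142, 0.0, 2.675]
contact_force: [0.6, 0.2, -1.6]
opening: 0.0157
grip_force: 40.0
[ 2.75785249e-01  1.23789697e-01  1.70001523e+00 -1.31253848e-04
  1.31768438e+00 -8.28750497e-01] 39.99492645263672
4169 (((0.5334034562110901, 0.26618772745132446), (0.03881833702325821, 0.07504463195800781), 48.09185791015625), ((0.5345246195793152, 0.2679256498813629), 0.0380362905561924))
6978 (((0.5352863669395447, 0.2699875235557556), (0.09120025485754013, 0.09632761776447296), 22.644960403442383), ((0.5298275947570801, 0.2712227702140808), 0.052781086415052414))
```

View pics/c2.png

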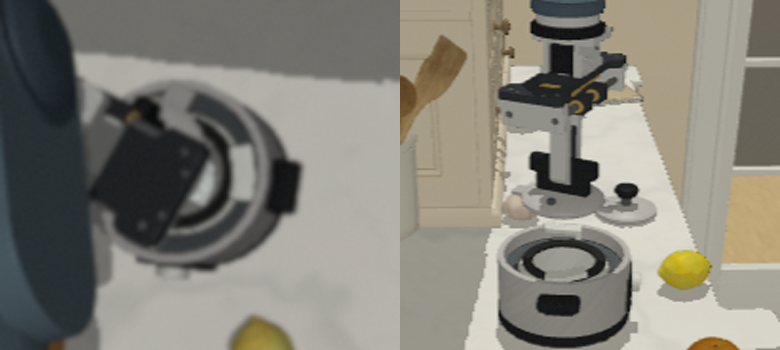

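View pics/w2.png

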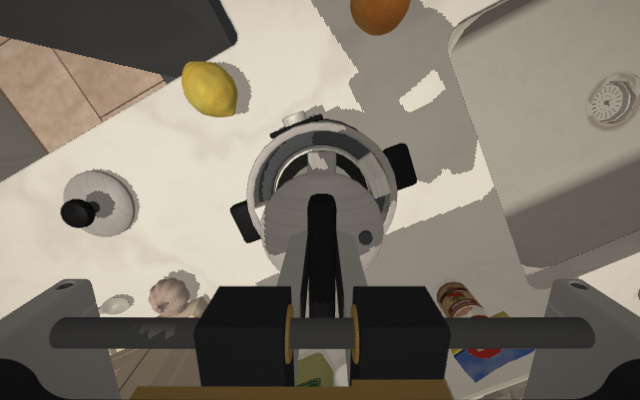

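The lid hangs level above the cooker, with the knob lid untouched at (98,203) in the wrist view. The handles show at (245,222) and (399,166). I'll cross-check the cooker centre and handle line from this view.

```bash
python3 - <<'E'
from h import *
from scipy.optimize import least_squares
f=pickle.load(open('w2.pkl','rb'));W=cloud(f);z=W[...,2];g=f['pixels'].max(-1);c=np.array([.5333,.2693])
r=np.hypot(W[...,0]-c[0],W[...,1]-c[1])
p=W[(z>.097)&(z<.1025)&(r>.06)&(r<.08)][:,:2]
s=least_squares(lambda q:np.hypot(*(p-q[:2]).T)-.072,c,loss='soft_l1',f_scale=.002);print(s.x,len(p))
H=W[(z>.06)&(z<.1)&(r>.08)&(r<.115)&(g<70)]
S=H@[np.cos(1.456),np.sin(1.456),0]; S=S-c@[np.cos(1.456),np.sin(1.456)]
A=H[S>.05];B=H[S<-.05];print(len(A),len(B),A.mean(0),B.mean(0))
d=np.median(A,0)-np.median(B,0);print(np.degrees(np.arctan2(d[1],d[0])))
t=robot.get_state();M=R.from_euler('xyz',t['tcp_rot']).as_matrix();print(t['tcp_pos'],M.T@(np.array([.5333,.2693,.1335])-t['tcp_pos'])*100)
E
```

```text
[0.53591948 0.26745867] 2412
739 604 [0.5432062  0.35633507 0.08614052] [0.52360447 0.18121716 0.08619253]
83.44394098721574
[0.5331893  0.26833106 0.2036348 ] [0.03525224 0.09046909 7.01348571]
```

Both views agree: the cooker centre is (0.534, 0.269) and the handles are at 83.4°. Lower the lid onto the seal.

```bash
python3 -m crank '{"motion":[{"dp":[0,0.1,2],"twist":[0,0,0],"claw":0},{"dp":[0,0.1,4],"twist":[0,0,0],"claw":0},{"dp":[0,0.1,5.5],"twist":[0,0,0],"claw":0},{"dp":[0,0.1,6.3],"twist":[0,0,0],"claw":0},{"dp":[0,0.1,6.8],"twist":[0,0,0],"claw":0},{"dp":[0,0.1,7.2],"twist":[0,0,0],"claw":0},{"dp":[0,0.1,7.5],"twist":[0,0,0],"claw":0},{"dp":[0,0.1,7.8],"twist":[0,0,0],"claw":0},{"dp":[0,0.1,8],"twist":[0,0,0],"claw":0},{"dp":[0,0.1,8],"twist":[0,0,0],"claw":0},{"dp":[0,0.1,8],"twist":[0,0,0],"claw":0},{"dp":[0,0.1,8],"twist":[0,0,0],"claw":0}]}'
python3 -c "
from bench import robot;s=robot.get_state();print(s['moment'],s['contact_force'],s['tcp_pos'])"
```

```text
time: 7.8
tcp_pos: [0.5336, 0.2697, 0.1236]
tcp_rot: [3.141, 0.0, 2.677]
contact_force: [-0.6, 0.1, -1.6]
opening: 0.0154
grip_force: 40.0
[-0.01750423 -0.10764086  0.01678206] [-0.55288963  0.10646838 -1.56069166] [0.53361562 0.26970477 0.1236369 ]
```

The lid has dropped in at seat height without touching the lugs. Now twist clockwise, following the ramps down.

```bash
python3 -m crank '{"motion":[{"dp":[0,0,0.05],"twist":[0,0,5],"claw":0},{"dp":[0,0,0.05],"twist":[0,0,11],"claw":0},{"dp":[0,0,0.05],"twist":[0,0,17],"claw":0},{"dp":[0,0,0.05],"twist":[0,0,23],"claw":0},{"dp":[0,0,0.05],"twist":[0,0,28],"claw":0},{"dp":[0,0,0.07],"twist":[0,0,32],"claw":0},{"dp":[0,0,0.13],"twist":[0,0,35],"claw":0},{"dp":[0,0,0.18],"twist":[0,0,38],"claw":0},{"dp":[0,0,0.22],"twist":[0,0,41],"claw":0},{"dp":[0,0,0.26],"twist":[0,0,44],"claw":0},{"dp":[0,0,0.3],"twist":[0,0,47],"claw":0},{"dp":[0,0,0.34],"twist":[0,0,50],"claw":0},{"dp":[0,0,0.37],"twist":[0,0,53],"claw":0},{"dp":[0,0,0.39],"twist":[0,0,56],"claw":0},{"dp":[0,0,0.39],"twist":[0,0,59],"claw":0},{"dp":[0,0,0.39],"twist":[0,0,62],"claw":0},{"dp":[0,0,0.39],"twist":[0,0,64],"claw":0},{"dp":[0,0,0.39],"twist":[0,0,64],"claw":0},{"dp":[0,0,0.39],"twist":[0,0,64],"claw":0},{"dp":[0,0,0.39],"twist":[0,0,64],"claw":0}]}'
python3 -c "
from bench import robot;s=robot.get_state();print(s['moment'],s['contact_force'],s['tcp_pos'])"
```

```text
time: 9.8
tcp_pos: [0.5338, 0.2697, 0.1199]
tcp_rot: [3.141, -0.0, 1.56]
contact_force: [0.2, -0.0, 0.8]
opening: 0.0155
grip_force: 40.0
[-0.08829383 -0.17428764  0.15736855] [ 0.17512719 -0.04232273  0.80521399] [0.53384017 0.26973002 0.11991169]
```

```bash
python3 -m crank '{"motion":[{"dp":[0,0,0],"twist":[0,0,2],"claw":0},{"dp":[0,0,0],"twist":[0,0,4],"claw":0},{"dp":[0,0,0],"twist":[0,0,5],"claw":0},{"dp":[0,0,0],"twist":[0,0,5],"claw":0},{"dp":[0,0,0],"twist":[0,0,5],"claw":0}]}'
python3 -c "
from bench import robot;s=robot.get_state();print(s['moment'],s['tcp_rot'])"
```

```text
time: 10.3
tcp_pos: [0.5338, 0.2697, 0.1199]
tcp_rot: [3.141, -0.0, 1.473]
contact_force: [0.2, 0.2, 1.8]
opening: 0.0159
grip_force: 40.0
[-0.09034163 -0.14008737  0.14377503] [ 3.14108299e+00 -2.38780852e-04  1.47300171e+00]
```

The yaw is 84.4°, 1° from the handle line. Release and lift straight up.

```bash
python3 -m crank '{"motion":[{"dp":[0,0,0],"twist":[0,0,0],"claw":0.6},{"dp":[0,0,0],"twist":[0,0,0],"claw":0.6},{"dp":[0,0,0],"twist":[0,0,0],"claw":0.6},{"dp":[0,0,0],"twist":[0,0,0],"claw":0.6},{"dp":[0,0,0],"twist":[0,0,0],"claw":0.6},{"dp":[0,0,0],"twist":[0,0,0],"claw":0.6},{"dp":[0,0,-1],"twist":[0,0,0],"claw":0.6},{"dp":[0,0,-3],"twist":[0,0,0],"claw":0.6},{"dp":[0,0,-6],"twist":[0,0,0],"claw":0.6},{"dp":[0,0,-10],"twist":[0,0,0],"claw":0.6},{"dp":[0,0,-14],"twist":[0,0,0],"claw":0.6},{"dp":[0,0,-14],"twist":[0,0,0],"claw":0.6},{"dp":[0,0,-14],"twist":[0,0,0],"claw":0.6}]}'
python3 - <<'E'
from h import *
w=snap('wrist','w3');W=cloud(w);z=W[...,2];r=np.hypot(W[...,0]-.5335,W[...,1]-.269)
g=w['pixels'].max(-1)
p=W[(r<.06)&(z>.14)&(z<.165)];print(len(p),cv2.minAreaRect(p[:,:2].astype(np.float32)),'bar top z',np.percentile(p[:,2],[50,90]))
d=W[(r>.012)&(r<.035)&(z>.1)&(z<.115)];A=np.c_[d[:,:2]-[.5335,.269],np.ones(len(d))];k=np.linalg.lstsq(A,d[:,2],rcond=None)[0];print('disc plane',k,len(d))
H=W[(z>.06)&(z<.1)&(r>.08)&(r<.115)&(g<70)];A=H[H[:,1]>.32];B=H[H[:,1]<.22]
if len(A) and len(B): q=np.median(A,0)-np.median(B,0);print('handle',len(A),len(B),np.degrees(np.arctan2(q[1],q[0])))
E
```

```text
time: 11.6
tcp_pos: [0.5341, 0.2699, 0.2613]
tcp_rot: [3.139, -0.001, 1.473]
contact_force: [-0.8, 0.1, -0.4]
opening: 0.0566
grip_force: 0.0
1107 ((0.5348834991455078, 0.26879626512527466), (0.07813344895839691, 0.015413222834467888), 84.60269165039062) bar top z [0.14937566 0.15060217]
disc plane [ 0.01587516 -0.01183239  0.10314395] 1738
handle 642 336 83.69674882502827
```

View pics/w3.png

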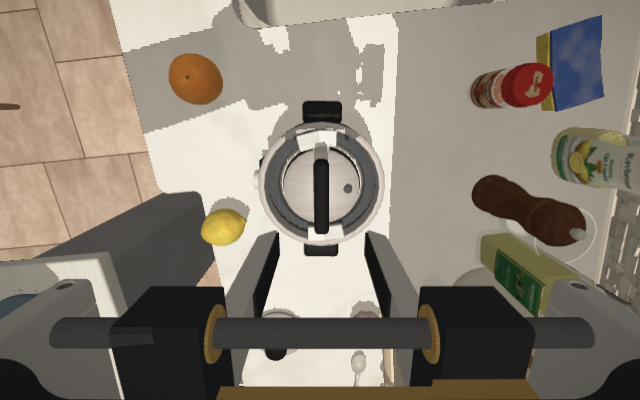

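The wrist view shows the bar at column 321, in line with the handles at (322,110) and (321,250), with the tabs under the lugs. The bar is 0.9° off the handle line. Its top is at about 150 mm, so the underside is near 86 mm, which means it is locked. The gripper is clear.

```bash
python3 -c "
from bench import robot;print(robot.sign_off())"
```

```text
the job is handed in; nothing more can be done
None
```

The cooker's lid is seated and locked, with its bar about 1° off the handle line and its underside near 86 mm; I left the knob lid alone and handed the job in at about 12 s of the 48 s, but sign-off returned no verdict.

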